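# Unstack a converter module and key in its test

### The job

Lift the top spacer plate off the stack and lay it squarely on the spacer pile, then set the black module that was under it flat on the cooling plate, centred and lengthwise with it. With the module in place, start its test by pressing the keys fully down and letting them go, one at a time: the round key, then the bar key, then the square key. Leave the rest of the stack, the pile and the loose things on the bench where they are.

Things in the scene. Friction and masses are not known exactly. Their poses are not given: they have to be found in the camera images.
- spacer_top: flat white plastic plate 110 x 60 x 8 mm, 80 g; origin: centre of its underside, x along the 110 mm length, z up. The spacer on top of the stack. The stack is, from the bottom: fixed black base 120 x 50 x 12 mm, lower module, lower spacer, top module, top spacer, lengthwise the same way and nothing glued; a spacer overhangs the module under it by 10 mm along each long side, 5 mm at each end.
- spacer_pile: flat white plastic plate 110 x 60 x 8 mm, 80 g; origin: centre of its underside, x along the 110 mm length, z up. The one spacer already in the spacer pile; it lies loose on a fixed plywood rest 100 x 40 x 24 mm, lengthwise with it.
- module_top: black potted power converter module with an aluminium base, a block 100 x 40 x 22 mm, 200 g, flat on top; origin: centre of its underside, x along the 100 mm length, z up. The upper module of the stack, directly below the top spacer and resting on the lower spacer.
- cold_plate: fixed grey metal cooling plate of the test place, 124 x 64 x 22 mm, two short brass pipe stubs at its far end; origin: centre of its underside, x along the 124 mm length, its flat top is 22 mm above the origin.
- spacer_lower: flat white plastic plate 110 x 60 x 8 mm, 80 g; origin: centre of its underside, x along the 110 mm length, z up. The lower spacer of the stack; it stays.
- module_lower: black potted power converter module with an aluminium base, a block 100 x 40 x 22 mm, 200 g, flat on top; origin: centre of its underside, x along the 100 mm length, z up. The bottom module of the stack; it stays.
- bolt: loose steel bolt 15 x 40 x 13 mm lying on the bench, a bystander; origin: centre of its underside.
- usb_stick: loose memory stick 18 x 52 x 8 mm lying on the bench, a bystander; origin: centre of its underside.
- key_round_top (a point): centre of the top face of the round key: white plastic, round cap, 30 mm diameter. The three keys stand upright in a row at 55 mm pitch on a low grey panel (178 x 62 mm), in any order; tops about 46 mm above the bench and 14 mm above their black housings.
- key_round (a joint): travel of the round key in m: 0 is up, 0.006 fully down, pushed straight down; its spring takes about 1 N to start and 5 N fully down and brings it back up when let go.
- key_bar_top (a point): centre of the top face of the bar key: white plastic, narrow bar cap, 46 x 14 mm, long side front to back across the panel. The three keys stand upright in a row at 55 mm pitch on a low grey panel (178 x 62 mm), in any order; tops about 46 mm above the bench and 14 mm above their black housings.
- key_bar (a joint): travel of the bar key in m: 0 is up, 0.006 fully down, pushed straight down; its spring takes about 1 N to start and 5 N fully down and brings it back up when let go.
- key_square_top (a point): centre of the top face of the square key: white plastic, square cap, 28 x 28 mm. The three keys stand upright in a row at 55 mm pitch on a low grey panel (178 x 62 mm), in any order; tops about 46 mm above the bench and 14 mm above their black housings.
- key_square (a joint): travel of the square key in m: 0 is up, 0.006 fully down, pushed straight down; its spring takes about 1 N to start and 5 N fully down and brings it back up when let go.

How it is judged:
By the outcome, as a careful person would: the job done as asked, in the order asked, and still so for the second after the job is handed in, with the robot touching nothing.
It also fails if it takes over 72 s, if anything falls off the work surface, if the arm or the gripper's body presses on something with over 40 N, if the wrist force passes 120 N, or if a joint passes its speed limit or range.

### The arm

A 6-joint arm with a two-finger parallel gripper is mounted at the origin on a cart in front of the work surface, level with it; the furniture and walls round the work are solid. World frame = base frame: x ahead of the robot, y to its left, z up, the work surface at z = 0. Lengths are in m, angles in degrees, forces in N, time in s.
With the tool pointing down it reaches from about 0.325 to 0.75 m from the base axis. Payload 7.6 kg.
Tool frame: the origin (TCP) lies midway between the tips of the shut fingers; the grasp point (between the pads) lies 19 mm behind it; z points along the fingers, y is the line along which they close (so a half turn about z gives the same grasp; the last joint's range is limited). The gripper opens to 85 mm and grips with 20 to 120 N. Pads are 22 mm wide; open, the fingers measure 114 mm over their backs; the gripper's body (76 mm by 85 mm) begins 54 mm behind the grasp point. The pads swing forward as they close: fully open they stand 13 mm farther back than shut.
Start: joints at [69.425, 2.991, 80.254, -0, 96.75, -4.028], TCP at [0.15, 0.503, 0.231] pointing down, gripper open.
Joint ranges: [-166.34, 166.34], [-52.06, 124.39], [6.96, 135.62], [-60.46, 240.46], [14.63, 156.25], [-167.68, 167.68]. Speed limits (degrees/s): [147.25, 147.25, 172.46, 180, 180, 180].

### API

Orientations are given as [roll, pitch, yaw] about the fixed x, y, z axes, in that order (R = Rz(yaw) Ry(pitch) Rx(roll)).
In Python, from station import telemetry, imaging, workorder gives the robot as it stands.
- The arm moves only by the tool jog_arm, never from a script. Its argument "moves" is a list of rows, each a list of 2 entries, a list of its own where there are three numbers: the shift along the tool's x, y, z in m, then the turn, a rotation vector about the tool's x, y, z in rad. A call has 1 to 12 rows; each row is the pose to reach, as a shift and turn from the pose commanded when the call began, along the tool's axes at that moment; what a row does not reach only later rows make up. A row lasts 1/8 s, in which the tool goes at most 62.5 mm and 10.7 degrees, less where a joint would pass 70% of its speed; a pose out of reach is approached as far as the arm can. A call with a gripper value outside its range is refused whole. "gripper" is the gripper command: -1 is fully open, 1 is shut, values between are in proportion, set as the call begins (left out, the last holds). The fingers move at their own pace and stop on an object; "force" is the grip in N (left out, the last holds). Time passes only in rows, so rows that repeat a pose let the fingers close. It gives the time, the measured TCP pose, the force, the opening and the grip force at its end, in the units of the state.
- telemetry.get_obs(): the state, without advancing time (a new reading comes with each control period).
- imaging.get_image(name): name is "side" or "top"; returns a dict with "image" (480x640x3 uint8, red, green, blue), "mtx" (3x3 intrinsics, pixels), "D" ([k1, k2, p1, p2, k3] as OpenCV has them; the pictures are not rectified), "rvec" (rotation vector, rad) and "tvec" (3), from world to camera coordinates, as OpenCV has them. Camera axes: x right, y down, z forward; pixel columns grow to the right and rows downward; lengths in m; the calibration is good to about 2 mm. A picture is of the moment at which its call begins. There is no depth.
- workorder.job_done(): hands the job in; it is judged then, once.
The state is a dict: "time_s": time; "q": joint angles; "qvel": joint speeds; "effort": joint torques, N m; "tool_pos": TCP position; "tcp_rot": TCP orientation; "wrist_force": force on the tool from outside, world axes, zero at the start; "wrist_torque": the same for the moment, N m; "gripper_width": opening from 0.0 (shut) to 1.0 (fully open); "grip_force": force on a finger pad.
Only numpy, scipy, OpenCV 4.12 (cv2) and the standard library are available. Lean on these libraries where they do the work, as an engineer would, in place of code of your own. Each camera call takes 0.05 s, during which the arm holds its last target. There are 200 camera calls.

## Working session

There is one attempt and no reset: what is moved stays moved. The work goes in short steps, Python scripts to look and compute and a tool call to move; the robot and the scene stay as the last step left them, time stands still between calls to the robot, and variables do not carry over. Pictures are saved under pics/ and viewed, at most 10 in all, crops included, and the job is handed in when it is done.

Besides the shell and the picture viewer there is one more tool, called after "Emit:" as name([rows], argument=value, ...), one row to a line, values as JSON. jog_arm: Moves the arm, as the interface text tells. Its arguments: {"type":"object","properties":{"moves":{"type":"array","items":{"type":"array"}},"gripper":{"type":"number"},"force":{"type":"number"}},"required":["moves"]}

```bash
mkdir -p pics; ls; python3 - <<'E'
from station import telemetry, imaging
import cv2,numpy as np
print(telemetry.get_obs())
for n in("side","top"):
    d=imaging.get_image(n); cv2.imwrite(f"pics/{n}0.png",d["image"][:,:,::-1])
    print(n,d["mtx"],d["D"],d["rvec"],d["tvec"], -cv2.Rodrigues(np.array(d["rvec"],float))[0].T@np.array(d["tvec"],float).ravel())
E
```

```text
pics
{'time_s': 0.0, 'q': array([ 6.94245491e+01,  3.02829950e+00,  8.03147273e+01,  1.45317206e-03,
        9.67484002e+01, -4.02706158e+00]), 'qvel': array([ 0.01299994,  0.03912816, -0.01114736, -0.10530401,  0.03982403,
       -0.00053285]), 'effort': array([-3.24701477e-04, -3.81656206e+01, -3.60191596e+01, -5.78309368e-05,
        6.00487096e-03, -1.75567413e-05]), 'tool_pos': array([0.14939008, 0.50298002, 0.2304475 ]), 'tcp_rot': array([-1.79908900e+02, -7.86051430e-03,  1.63451774e+02]), 'wrist_force': array([ 0.02189803, -0.74083779, -0.33910315]), 'wrist_torque': array([ 0.00594181, -0.00369344,  0.02277029]), 'grip_force': 0.0, 'gripper_width': 0.9992473575572983}
side [[479.39991906   0.         317.90901795]
 [  0.         479.39991906 237.26920579]
 [  0.           0.           1.        ]] [-0.10898067  0.          0.          0.          0.        ] [ 0.00801982  2.65795102 -1.64527647] [0.51523939 0.05186058 1.25197551] [0.53537844 1.09084517 0.5991916 ]
top [[558.46190815   0.         313.26704366]
 [  0.         558.46190815 242.74397448]
 [  0.           0.           1.        ]] [0.00708323 0.         0.         0.         0.        ] [ 2.16951689 -2.19569022  0.10466851] [0.01667706 0.52941972 1.10577463] [0.43332505 0.02259569 1.1467431 ]
```

View pics/top0.png

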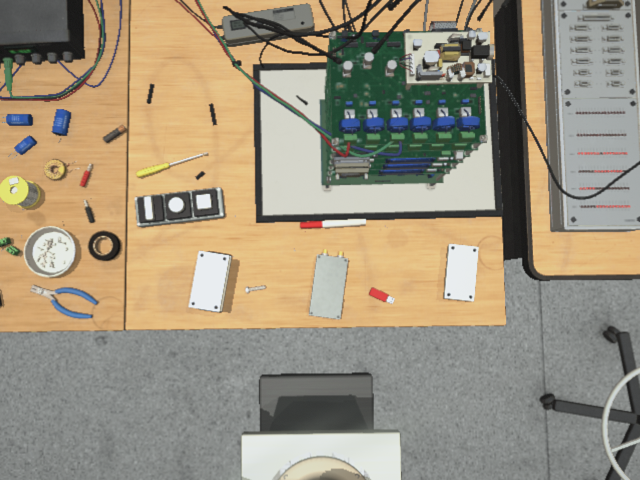

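View pics/side0.png

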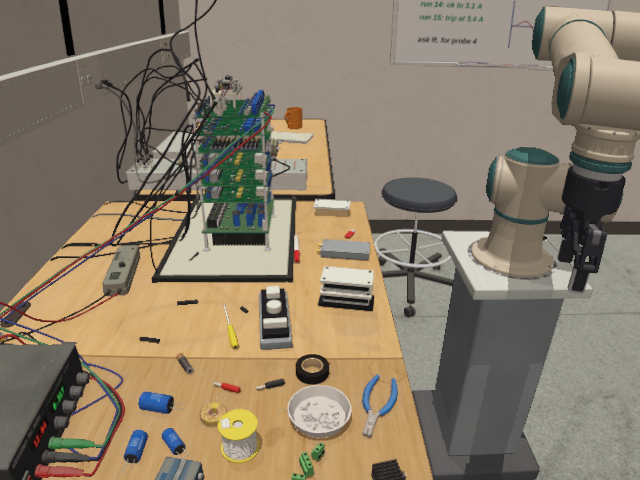

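The top view shows the stack at (210,281), the cold plate at (329,285), and the pile at (461,272). The key row runs from (150,207) to (205,202), in the order bar, round, square from left. The side view agrees, with the arm parked at right. Next I'll measure.

```bash
cat > h.py <<'E'
import cv2,numpy as np
from station import telemetry, imaging
def cam(n):
    d=imaging.get_image(n)
    d["R"]=cv2.Rodrigues(np.array(d["rvec"],float))[0]; d["t"]=np.array(d["tvec"],float).ravel()
    d["C"]=-d["R"].T@d["t"]; return d
def ray(d,uv):
    p=cv2.undistortPoints(np.array(uv,float).reshape(-1,1,2),d["mtx"],np.array(d["D"])).reshape(-1,2)
    return np.c_[p,np.ones(len(p))]@d["R"]
def onz(d,uv,z):
    r=ray(d,uv); return d["C"]+r*((z-d["C"][2])/r[:,2])[:,None]
def proj(d,P): return cv2.projectPoints(np.array(P,float).reshape(-1,3),d["R"],d["t"],d["mtx"],np.array(d["D"]))[0].reshape(-1,2)
def blobs(d,lo,hi,box,amin=60):
    "min-area rects of HSV mask within box (x0,y0,x1,y1)"
    x0,y0,x1,y1=box
    hsv=cv2.cvtColor(np.ascontiguousarray(d["image"][y0:y1,x0:x1]),cv2.COLOR_RGB2HSV)
    m=cv2.inRange(hsv,np.array(lo),np.array(hi)); out=[]
    for c in cv2.findContours(m,cv2.RETR_EXTERNAL,cv2.CHAIN_APPROX_NONE)[0]:
        if cv2.contourArea(c)<amin: continue
        r=cv2.minAreaRect(c.astype(np.float32)+np.float32([x0,y0])); out.append(r)
    return out
def rect3(d,r,z):
    P=onz(d,cv2.boxPoints(r),z); e=[P[1]-P[0],P[2]-P[1]]; L=[np.linalg.norm(v) for v in e]
    k=int(L[1]>L[0]); v=e[k]; a=np.degrees(np.arctan2(v[1],v[0])); a=(a+90)%180-90
    return P.mean(0).round(4),round(a,1),np.round(sorted(L),4)
E
python3 - <<'E'
from h import *
d=cam("top"); s=cam("side")
print(proj(d,[telemetry.get_obs()["tool_pos"]]),proj(s,[telemetry.get_obs()["tool_pos"]]))
W=([0,0,190],[180,40,255])
for nm,box,z in(("stack",(180,240,240,320),.080),("pile",(435,235,485,310),.032),("keys",(135,185,228,225),.046)):
    for r in blobs(d,*W,box): print(nm,np.round(r[0],1),rect3(d,r,z))
for r in blobs(d,[0,0,110],[180,45,200],(300,250,355,325),300): print("cold",r,rect3(d,r,.022))
im=np.vstack([cv2.resize(d["image"][185:325,130:290],None,fx=4,fy=4)[:, :]])
t=cv2.resize(s["image"][180:360,240:400],None,fx=3.1,fy=3.1)
cv2.imwrite("pics/c1.png",im[:,:,::-1]); cv2.imwrite("pics/c2.png",t[:,:,::-1])
E
```

```text
[[  4.93818261 475.36457996]] [[567.35778885 283.28040151]]
stack [208.5 281. ] (array([0.4542, 0.2112, 0.08  ]), np.float64(-10.0), array([0.0598, 0.11  ]))
pile [461.2 272. ] (array([ 0.467 , -0.2845,  0.032 ]), np.float64(-6.9), array([0.0595, 0.1098]))
keys [175.5 204. ] (array([0.6079, 0.283 , 0.046 ]), np.float64(44.5), array([0.0265, 0.027 ]))
keys [148.1 207.1] (array([0.6023, 0.337 , 0.046 ]), np.float64(6.9), array([0.0131, 0.0447]))
keys [203.5 201. ] (array([0.6133, 0.2276, 0.046 ]), np.float64(0.2), array([0.0258, 0.0281]))
cold ((328.4846496582031, 285.62310791015625), (31.380786895751953, 63.1336784362793), 7.125016689300537) (array([ 0.4431, -0.0192,  0.022 ]), np.float64(-7.9), array([0.0633, 0.1265]))
```

View pics/c1.png

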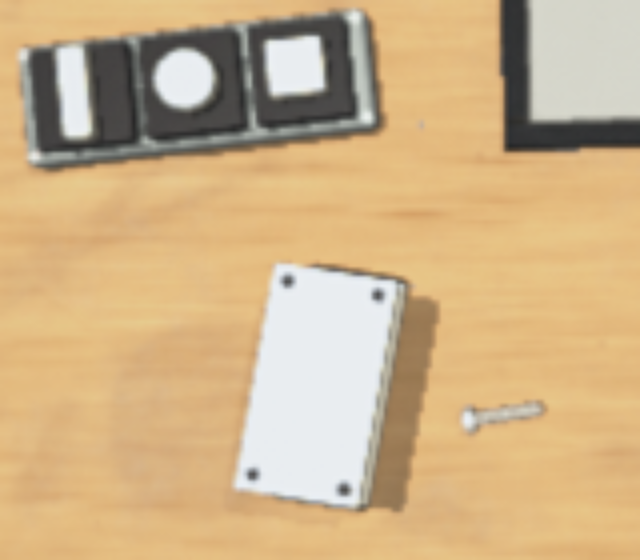

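View pics/c2.png

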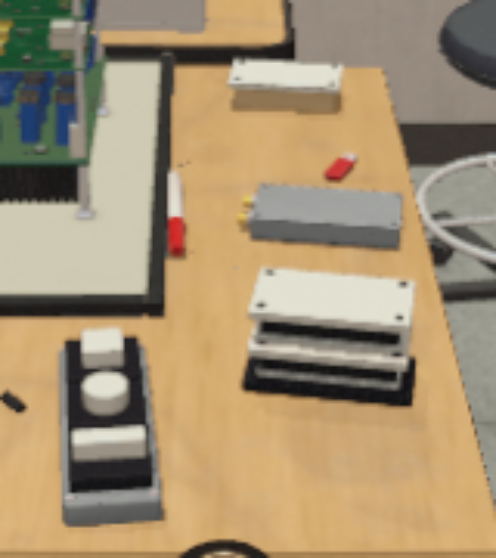

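The stack top is at 0.072 m (12+22+8+22+8), so I'll redo the plane heights and get the angles from moments. The key order from +y to −y is bar, round, square.

```bash
cat >> h.py <<'E'
from scipy.spatial.transform import Rotation as Ro
def topface(d,lo,hi,box,z):
    "centre, long-axis angle and sizes by moments of the biggest mask blob, mapped on plane z"
    x0,y0,x1,y1=box
    hsv=cv2.cvtColor(np.ascontiguousarray(d["image"][y0:y1,x0:x1]),cv2.COLOR_RGB2HSV)
    m=cv2.inRange(hsv,np.array(lo),np.array(hi))
    n,l,st,_=cv2.connectedComponentsWithStats(cv2.morphologyEx(m,cv2.MORPH_CLOSE,np.ones((5,5))))
    k=1+np.argmax(st[1:,4]); v,u=np.nonzero(l==k)
    P=onz(d,np.c_[u+x0,v+y0],z); w,V=np.linalg.eigh(np.cov(P[:,:2].T)); a=np.degrees(np.arctan2(V[1,1],V[0,1]))
    return P.mean(0).round(4),round((a+90)%180-90,2),np.sqrt(12*w).round(4)
def go(x,y,z,yaw):
    o=telemetry.get_obs(); R=Ro.from_euler("xyz",o["tcp_rot"],degrees=True); T=Ro.from_euler("xyz",[180,0,yaw],degrees=True)
    print("shift",R.inv().apply(np.array([x,y,z])-o["tool_pos"]).round(4),"turn",(R.inv()*T).as_rotvec().round(4),
      "F",o["wrist_force"].round(1),"w",round(o["gripper_width"],3),"g",round(o["grip_force"],1),"t",round(o["time_s"],2))
E
python3 - <<'E'
from h import *
d=cam("top"); W=([0,0,190],[180,40,255])
print("stack",topface(d,*W,(180,240,240,320),.072))
print("pile",topface(d,*W,(435,235,485,310),.032))
print("cold",topface(d,[0,0,110],[180,45,200],(300,256,355,325),.022))
st=topface(d,*W,(180,240,240,320),.072)
go(*st[0][:2],.12,180+st[1])
E
```

```text
stack (array([0.4545, 0.2126, 0.072 ]), np.float64(-10.76), array([0.0603, 0.1095]))
pile (array([ 0.4668, -0.2845,  0.032 ]), np.float64(-6.78), array([0.0592, 0.1091]))
cold (array([ 0.4441, -0.0248,  0.022 ]), np.float64(-9.38), array([0.0607, 0.1316]))
shift [-0.3752 -0.1916  0.111 ] turn [-7.00e-04 -1.00e-04 -1.01e-01] F [-0.1  0.1  1.3] w 1.002 g 0.0 t 0.25
```

Emit:
jog_arm([
  [[-0.375, -0.192, 0.111], [0, 0, -0.101]],
  [[-0.375, -0.192, 0.111], [0, 0, -0.101]],
  [[-0.375, -0.192, 0.111], [0, 0, -0.101]],
  [[-0.375, -0.192, 0.111], [0, 0, -0.101]],
  [[-0.375, -0.192, 0.111], [0, 0, -0.101]],
  [[-0.375, -0.192, 0.111], [0, 0, -0.101]],
  [[-0.375, -0.192, 0.111], [0, 0, -0.101]],
  [[-0.375, -0.192, 0.111], [0, 0, -0.101]],
  [[-0.375, -0.192, 0.111], [0, 0, -0.101]],
  [[-0.375, -0.192, 0.111], [0, 0, -0.101]],
  [[-0.375, -0.192, 0.111], [0, 0, -0.101]],
  [[-0.375, -0.192, 0.111], [0, 0, -0.101]],
], gripper=-1, force=40)

```text
time_s: 1.75
tool_pos: [0.454, 0.213, 0.1206]
tcp_rot: [180.0, 0.0, 169.3]
wrist_force: [0.1, 0.4, 0.4]
gripper_width: 1.002
grip_force: 0.0
```

```bash
python3 - <<'E'
from h import *
go(.4545,.2126,.062,169.3)
d=cam("top")
x0,y0,x1,y1=300,240,360,325
im=np.ascontiguousarray(d["image"][y0:y1,x0:x1]); hsv=cv2.cvtColor(im,cv2.COLOR_RGB2HSV)
for S,V0,V1 in((30,110,200),(45,130,200),(60,100,220)):
  for r in blobs(d,[0,0,V0],[180,S,V1],(x0,y0,x1,y1),300): print(S,V0,np.round(r[0],1),rect3(d,r,.022))
cv2.imwrite("pics/c3.png",cv2.resize(im,None,fx=6,fy=6,interpolation=cv2.INTER_NEAREST)[:,:,::-1])
E
```

```text
shift [-0.0005 -0.0003  0.0586] turn [0.0003 0.0004 0.0001] F [0.1 0.4 0.4] w 1.002 g 0.0 t 1.75
30 110 [337.5 287. ] (array([ 0.4402, -0.0373,  0.022 ]), np.float64(-1.0), array([0.0384, 0.1242]))
45 130 [337.5 287. ] (array([ 0.4402, -0.0373,  0.022 ]), np.float64(-1.0), array([0.0384, 0.1242]))
60 100 [328.3 285.6] (array([ 0.4432, -0.0188,  0.022 ]), np.float64(-8.3), array([0.065 , 0.1267]))
```

View pics/c3.png

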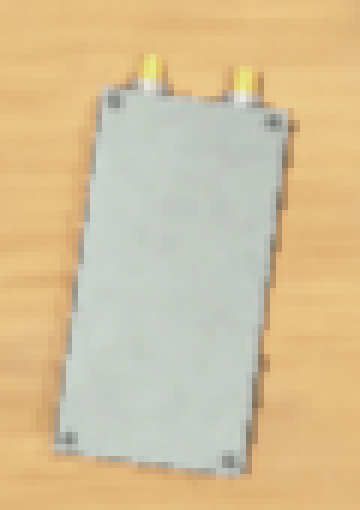

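The crop shows the plate's corners at about (100,88), (292,108), (245,472) and (55,452), i.e. centred near (328.4,286.2) in the full image. The sides are hardly visible.

```bash
python3 - <<'E'
from h import *
d=cam("top"); x0,y0,x1,y1=300,240,360,325
c=np.array([[100,88],[292,108],[245,472],[55,452]])/6-.5+[x0,y0]
P=onz(d,c,.022); L=P[0]-P[3]+P[1]-P[2]
print("corners",P.mean(0).round(4),np.degrees(np.arctan2(L[1],L[0])).round(2),[np.linalg.norm(P[i]-P[i-1]).round(4) for i in range(4)])
hsv=cv2.cvtColor(np.ascontiguousarray(d["image"][y0:y1,x0:x1]),cv2.COLOR_RGB2HSV)
m=cv2.morphologyEx(cv2.inRange(hsv,np.array([0,0,0]),np.array([180,70,255])),cv2.MORPH_OPEN,np.ones((11,11)))
v,u=np.nonzero(m); P=onz(d,np.c_[u+x0,v+y0],.022); w,V=np.linalg.eigh(np.cov(P[:,:2].T))
print("mask",P.mean(0).round(4),np.degrees(np.arctan(V[1,1]/V[0,1])).round(2),np.sqrt(12*w).round(4))
E
```

```text
corners [ 0.442  -0.0189  0.022 ] -8.07 [np.float64(0.1224), np.float64(0.0649), np.float64(0.1225), np.float64(0.0637)]
mask [ 0.4415 -0.0183  0.022 ] -8.34 [0.0638 0.1227]
```

Emit:
jog_arm([
  [[0, 0, 0.03], [0, 0, 0]],
  [[0, 0, 0.045], [0, 0, 0]],
  [[-0.0005, 0, 0.0595], [0, 0, 0]],
  [[-0.0005, 0, 0.0595], [0, 0, 0]],
  [[-0.0005, 0, 0.0595], [0, 0, 0]],
])

```text
time_s: 2.48
tool_pos: [0.4553, 0.2125, 0.0615]
tcp_rot: [180.0, 0.1, 169.2]
wrist_force: [0.5, 0.6, -0.0]
gripper_width: 1.002
grip_force: 0.0
```

Emit:
jog_arm([
  [[0, 0, 0], [0, 0, 0]],
  [[0, 0, 0], [0, 0, 0]],
  [[0, 0, 0], [0, 0, 0]],
  [[0, 0, 0], [0, 0, 0]],
  [[0, 0, 0], [0, 0, 0]],
  [[0, 0, 0], [0, 0, 0]],
], gripper=1, force=40)

```text
time_s: 3.22
tool_pos: [0.4554, 0.2126, 0.0619]
tcp_rot: [179.9, 0.1, 169.2]
wrist_force: [-1.7, -0.9, 5.1]
gripper_width: 0.684
grip_force: 43.4
```

Gripped at about 58–60 mm. Now I'll lift and look.

Emit:
jog_arm([
  [[0, 0, -0.005], [0, 0, 0]],
  [[0, 0, -0.02], [0, 0, 0]],
  [[0, 0, -0.05], [0, 0, 0]],
  [[0, 0, -0.08], [0, 0, 0]],
  [[0, 0, -0.1], [0, 0, 0]],
  [[0, 0, -0.1], [0, 0, 0]],
  [[0, 0, -0.1], [0, 0, 0]],
])

```text
time_s: 4.1
tool_pos: [0.4544, 0.2122, 0.16]
tcp_rot: [-180.0, -0.1, 169.2]
wrist_force: [-0.3, 0.0, -1.4]
gripper_width: 0.692
grip_force: 43.1
```

```bash
python3 - <<'E'
from h import *
s=cam("side"); p=proj(s,[.455,.213,.1])[0]; print(p)
u,v=p.astype(int); im=s["image"][v-90:v+60,u-90:u+90]
cv2.imwrite("pics/c4.png",cv2.resize(im,None,fx=4,fy=4)[:,:,::-1])
go(.4668,-.2845,.09,173.2)
E
```

```text
[348.2973987  263.65132067]
shift [-0.1052 -0.4855  0.0699] turn [-0.0009 -0.0018 -0.0691] F [ 0.4  0.5 -0.1] w 0.687 g 43.1 t 4.15
```

View pics/c4.png

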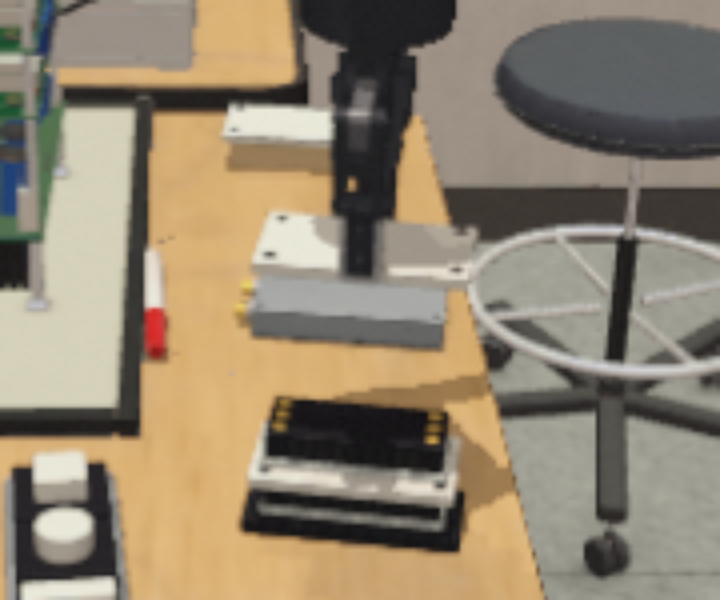

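Only the spacer came up. It is level, with the finger tip (360,272) just above its lower edge (y≈280), and the module still sits on the stack. Next I carry it to the pile.

Emit:
jog_arm([
  [[-0.104, -0.4855, 0.01], [0, 0, -0.069]],
  [[-0.104, -0.4855, 0.01], [0, 0, -0.069]],
  [[-0.104, -0.4855, 0.01], [0, 0, -0.069]],
  [[-0.104, -0.4855, 0.01], [0, 0, -0.069]],
  [[-0.104, -0.4855, 0.01], [0, 0, -0.069]],
  [[-0.104, -0.4855, 0.01], [0, 0, -0.069]],
  [[-0.104, -0.4855, 0.01], [0, 0, -0.069]],
  [[-0.104, -0.4855, 0.01], [0, 0, -0.069]],
  [[-0.104, -0.4855, 0.01], [0, 0, -0.069]],
  [[-0.1045, -0.4855, 0.07], [0, 0, -0.069]],
  [[-0.1045, -0.4855, 0.07], [0, 0, -0.069]],
  [[-0.1045, -0.4855, 0.07], [0, 0, -0.069]],
])

```text
time_s: 5.65
tool_pos: [0.4674, -0.2837, 0.0922]
tcp_rot: [-180.0, 0.1, 173.3]
wrist_force: [0.6, -0.2, 0.2]
gripper_width: 0.682
grip_force: 43.9
```

```bash
python3 - <<'E'
from h import *
go(.4677,-.2845,.033,173.2)
E
```

```text
shift [-0.0003 -0.0007  0.0592] turn [-0.0003  0.0009  0.0009] F [ 0.6 -0.2  0.2] w 0.682 g 43.9 t 5.65
```

Emit:
jog_arm([
  [[0, -0.0005, 0.03], [0, 0, 0]],
  [[0, -0.0005, 0.05], [0, 0, 0]],
  [[0, -0.0005, 0.057], [0, 0, 0]],
  [[0, -0.0005, 0.059], [0, 0, 0]],
  [[0, -0.0005, 0.06], [0, 0, 0]],
  [[0, -0.0005, 0.06], [0, 0, 0]],
])

```text
time_s: 6.4
tool_pos: [0.4672, -0.2849, 0.0316]
tcp_rot: [-180.0, 0.1, 173.2]
wrist_force: [0.0, -0.5, -0.7]
gripper_width: 0.686
grip_force: 43.9
```

Emit:
jog_arm([
  [[0, 0, 0.001], [0, 0, 0]],
  [[0, 0, 0.001], [0, 0, 0]],
])

```text
time_s: 6.65
tool_pos: [0.4669, -0.2847, 0.03]
tcp_rot: [-180.0, 0.0, 173.2]
wrist_force: [0.5, 0.2, -0.4]
gripper_width: 0.688
grip_force: 43.9
```

Emit:
jog_arm([
  [[0, 0, 0.0005], [0, 0, 0]],
  [[0, 0, 0.001], [0, 0, 0]],
])

```text
time_s: 6.9
tool_pos: [0.4669, -0.2847, 0.0298]
tcp_rot: [-180.0, 0.0, 173.2]
wrist_force: [-4.5, 2.2, 8.9]
gripper_width: 0.687
grip_force: 45.0
```

Contact is at the expected height. Easing off, releasing and going up.

Emit:
jog_arm([
  [[0, 0, -0.0005], [0, 0, 0]],
  [[0, 0, -0.0005], [0, 0, 0]],
])

```text
time_s: 7.15
tool_pos: [0.4669, -0.2847, 0.0299]
tcp_rot: [-180.0, 0.0, 173.2]
wrist_force: [-2.3, 1.2, 5.7]
gripper_width: 0.686
grip_force: 44.6
```

Emit:
jog_arm([
  [[0, 0, 0], [0, 0, 0]],
  [[0, 0, 0], [0, 0, 0]],
  [[0, 0, 0], [0, 0, 0]],
  [[0, 0, 0], [0, 0, 0]],
  [[0, 0, 0], [0, 0, 0]],
  [[0, 0, -0.03], [0, 0, 0]],
  [[0, 0, -0.08], [0, 0, 0]],
  [[0, 0, -0.13], [0, 0, 0]],
  [[0, 0, -0.13], [0, 0, 0]],
], gripper=-1)

```text
time_s: 8.28
tool_pos: [0.4686, -0.2859, 0.1645]
tcp_rot: [-179.7, 0.5, 173.2]
wrist_force: [0.9, 1.0, -0.9]
gripper_width: 0.998
grip_force: 0.0
```

```bash
python3 - <<'E'
from h import *
go(.4545,.2126,.1,169.3)
E
```

```text
shift [0.0736 0.4936 0.0617] turn [-0.0041  0.0085  0.068 ] F [ 0.9  1.  -0.9] w 0.998 g 0.0 t 8.28
```

```bash
python3 - <<'E'
from h import *
d=cam("top")
print("module",topface(d,[0,0,0],[180,255,70],(190,240,232,318),.064))
cv2.imwrite("pics/c5.png",cv2.resize(d["image"][235:325,170:250],None,fx=6,fy=6)[:,:,::-1])
E
```

```text
module (array([0.4522, 0.1926, 0.064 ]), np.float64(-10.05), array([0.0054, 0.1005]))
```

View pics/c5.png

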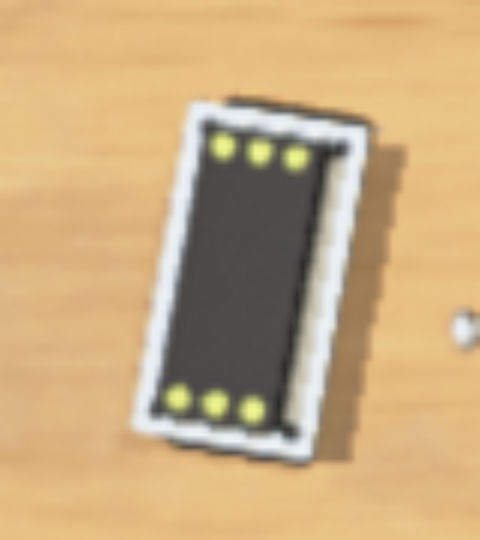

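Emit:
jog_arm([
  [[0.0736, 0.4935, 0], [0, 0, 0.069]],
  [[0.0736, 0.4935, 0], [0, 0, 0.069]],
  [[0.0736, 0.4935, 0], [0, 0, 0.069]],
  [[0.0736, 0.4935, 0], [0, 0, 0.069]],
  [[0.0736, 0.4935, 0], [0, 0, 0.069]],
  [[0.0736, 0.4935, 0], [0, 0, 0.069]],
  [[0.0736, 0.4935, 0], [0, 0, 0.069]],
  [[0.0736, 0.4935, 0], [0, 0, 0.069]],
  [[0.0736, 0.4935, 0], [0, 0, 0.069]],
  [[0.0736, 0.4935, 0], [0, 0, 0.069]],
  [[0.0736, 0.4935, 0], [0, 0, 0.069]],
])

```text
time_s: 9.7
tool_pos: [0.4522, 0.2128, 0.1587]
tcp_rot: [-180.0, -0.0, 169.1]
wrist_force: [-0.1, 0.2, -0.2]
gripper_width: 1.0
grip_force: 0.0
```

```bash
python3 - <<'E'
from h import *
d=cam("top"); W=([0,0,190],[180,40,255])
print("pile",topface(d,*W,(435,235,485,310),.040))
go(.4545,.2126,.047,169.3)
E
```

```text
pile (array([ 0.4662, -0.2839,  0.04  ]), np.float64(-5.97), array([0.0594, 0.1095]))
shift [-0.0022  0.0002  0.1119] turn [-0.0003 -0.0004 -0.0032] F [-0.3 -0.2  0.5] w 1.001 g 0.0 t 9.75
```

The crop shows the module's top face between (205,122), (325,150), (285,430) and (160,410). The end dot rows are centred at (260,152) and (216,404). The dots' midpoint gives the module centre.

```bash
python3 - <<'E'
from h import *
d=cam("top")
P=onz(d,np.array([[260,152],[216,404]])/6-.5+[170,235],.064); v=P[0]-P[1]
print(P.mean(0),np.degrees(np.arctan2(v[1],v[0])))
# yellow-dot mask as the check
hsv=cv2.cvtColor(np.ascontiguousarray(d["image"][235:325,170:250]),cv2.COLOR_RGB2HSV)
m=cv2.inRange(hsv,np.array([22,70,90]),np.array([40,255,255]))
n,l,s,c=cv2.connectedComponentsWithStats(m); print([(s[i,4],onz(d,c[i]+[170,235],.064)[0][:2].round(4)) for i in range(1,n) if s[i,4]>3])
E
```

```text
[0.45469415 0.21264495 0.064     ] -9.719053764381147
[(np.int32(20), array([0.4952, 0.2059])), (np.int32(19), array([0.493 , 0.1941]))]
```

Emit:
jog_arm([
  [[-0.0024, 0, 0.05], [0, 0, -0.01]],
  [[-0.0024, 0, 0.08], [0, 0, -0.01]],
  [[-0.0024, 0, 0.105], [0, 0, -0.01]],
  [[-0.0024, 0, 0.1115], [0, 0, -0.01]],
  [[-0.0024, 0, 0.1115], [0, 0, -0.01]],
  [[-0.0024, 0, 0.1115], [0, 0, -0.01]],
])

```text
time_s: 10.55
tool_pos: [0.4554, 0.2138, 0.0492]
tcp_rot: [179.9, 0.1, 169.8]
wrist_force: [0.4, 0.6, 1.1]
gripper_width: 1.002
grip_force: 0.0
```

Emit:
jog_arm([
  [[0, 0, 0], [0, 0, 0]],
  [[0, 0, 0], [0, 0, 0]],
  [[0, 0, 0], [0, 0, 0]],
  [[0, 0, 0], [0, 0, 0]],
  [[0, 0, 0], [0, 0, 0]],
  [[0, 0, 0], [0, 0, 0]],
  [[0, 0, 0], [0, 0, 0]],
], gripper=1, force=40)

```text
time_s: 11.42
tool_pos: [0.4548, 0.2137, 0.0483]
tcp_rot: [180.0, 0.0, 169.8]
wrist_force: [-0.8, -0.6, 5.4]
gripper_width: 0.457
grip_force: 42.9
```

Emit:
jog_arm([
  [[0, 0, -0.005], [0, 0, 0]],
  [[0, 0, -0.03], [0, 0, 0]],
  [[0, 0, -0.07], [0, 0, 0]],
  [[0, 0, -0.07], [0, 0, 0]],
  [[0, 0, -0.07], [0, 0, 0]],
  [[0, 0, -0.07], [0, 0, 0]],
])

```text
time_s: 12.18
tool_pos: [0.4536, 0.2133, 0.1159]
tcp_rot: [-179.9, -0.2, 169.8]
wrist_force: [0.2, 0.2, -3.4]
gripper_width: 0.453
grip_force: 42.0
```

```bash
python3 - <<'E'
from h import *
go(.4418,-.0186,.06,171.8)
E
```

```text
shift [-0.0296 -0.2303  0.0562] turn [-0.0016 -0.003  -0.0347] F [ 0.2  0.2 -3.4] w 0.453 g 42.0 t 12.18
```

Emit:
jog_arm([
  [[-0.0296, -0.23, 0], [0, 0, -0.035]],
  [[-0.0296, -0.23, 0], [0, 0, -0.035]],
  [[-0.0296, -0.23, 0], [0, 0, -0.035]],
  [[-0.0296, -0.23, 0], [0, 0, -0.035]],
  [[-0.0296, -0.23, 0], [0, 0, -0.035]],
  [[-0.0296, -0.23, 0.03], [0, 0, -0.035]],
  [[-0.0296, -0.23, 0.056], [0, 0, -0.035]],
  [[-0.0296, -0.23, 0.056], [0, 0, -0.035]],
  [[-0.0296, -0.23, 0.056], [0, 0, -0.035]],
  [[-0.0296, -0.23, 0.056], [0, 0, -0.035]],
])

```text
time_s: 13.42
tool_pos: [0.4438, -0.0178, 0.063]
tcp_rot: [180.0, 0.1, 171.8]
wrist_force: [0.0, -0.2, -2.3]
gripper_width: 0.451
grip_force: 42.3
```

```bash
python3 - <<'E'
from h import *
go(.4418,-.0186,.0295,171.8)
E
```

```text
shift [ 0.0019 -0.0011  0.0335] turn [0.0002 0.0022 0.0007] F [ 0.  -0.2 -2.3] w 0.451 g 42.3 t 13.43
```

Emit:
jog_arm([
  [[0.0015, -0.001, 0.01], [0, 0, 0]],
  [[0.0015, -0.001, 0.025], [0, 0, 0]],
  [[0.0015, -0.001, 0.031], [0, 0, 0]],
  [[0.0015, -0.001, 0.0325], [0, 0, 0]],
  [[0.0015, -0.001, 0.0325], [0, 0, 0]],
  [[0.0015, -0.001, 0.0325], [0, 0, 0]],
])

```text
time_s: 14.18
tool_pos: [0.4416, -0.0187, 0.0296]
tcp_rot: [180.0, 0.0, 171.8]
wrist_force: [-0.4, -0.3, -2.3]
gripper_width: 0.462
grip_force: 42.4
```

Emit:
jog_arm([
  [[0, 0, 0.001], [0, 0, 0]],
  [[0, 0, 0.001], [0, 0, 0]],
])

```text
time_s: 14.42
tool_pos: [0.4414, -0.0187, 0.0284]
tcp_rot: [180.0, 0.0, 171.8]
wrist_force: [0.3, -0.1, -3.1]
gripper_width: 0.46
grip_force: 42.4
```

Emit:
jog_arm([
  [[0, 0, 0.0005], [0, 0, 0]],
  [[0, 0, 0.001], [0, 0, 0]],
])

```text
time_s: 14.68
tool_pos: [0.4415, -0.0187, 0.0283]
tcp_rot: [180.0, -0.0, 171.8]
wrist_force: [-8.4, 0.5, 11.4]
gripper_width: 0.454
grip_force: 43.9
```

Seated. Easing off, releasing and going up.

Emit:
jog_arm([
  [[0, 0, -0.0007], [0, 0, 0]],
  [[0, 0, -0.0007], [0, 0, 0]],
])

```text
time_s: 14.92
tool_pos: [0.4415, -0.0187, 0.0283]
tcp_rot: [180.0, 0.0, 171.8]
wrist_force: [-3.5, 0.4, 3.9]
gripper_width: 0.458
grip_force: 43.1
```

Emit:
jog_arm([
  [[0, 0, 0], [0, 0, 0]],
  [[0, 0, 0], [0, 0, 0]],
  [[0, 0, 0], [0, 0, 0]],
  [[0, 0, 0], [0, 0, 0]],
  [[0, 0, 0], [0, 0, 0]],
  [[0, 0, 0], [0, 0, 0]],
  [[0, 0, -0.03], [0, 0, 0]],
  [[0, 0, -0.08], [0, 0, 0]],
  [[0, 0, -0.12], [0, 0, 0]],
  [[0, 0, -0.12], [0, 0, 0]],
  [[0, 0, -0.12], [0, 0, 0]],
], gripper=-1)

```text
time_s: 16.3
tool_pos: [0.441, -0.0187, 0.1472]
tcp_rot: [180.0, -0.1, 171.8]
wrist_force: [-0.3, -0.1, -1.0]
gripper_width: 1.004
grip_force: 0.0
```

```bash
python3 - <<'E'
from h import *
go(.6079,.283,.15,186.9-0)
go(.6079,.283,.15,174)
E
```

```text
shift [-0.1223  0.3223 -0.0028] turn [ 2.000e-04 -9.000e-04 -2.632e-01] F [-0.3 -0.1 -1. ] w 1.004 g 0.0 t 16.3
shift [-0.1223  0.3223 -0.0028] turn [ 0.0001 -0.0009 -0.038 ] F [-0.3 -0.1 -1. ] w 1.004 g 0.0 t 16.3
```

Emit:
jog_arm([
  [[-0.02, 0.1, 0], [0, 0, 0]],
  [[-0.02, 0.1, 0], [0, 0, 0]],
  [[-0.1223, 0.3223, 0], [0, 0, 0]],
  [[-0.1223, 0.3223, 0], [0, 0, 0]],
  [[-0.1223, 0.3223, 0], [0, 0, 0]],
  [[-0.1223, 0.3223, 0], [0, 0, 0]],
  [[-0.1223, 0.3223, 0], [0, 0, 0]],
  [[-0.1223, 0.3223, 0], [0, 0, 0]],
  [[-0.1223, 0.3223, 0.04], [0, 0, 0]],
  [[-0.1223, 0.3223, 0.06], [0, 0, 0]],
  [[-0.1223, 0.3223, 0.06], [0, 0, 0]],
  [[-0.1223, 0.3223, 0.06], [0, 0, 0]],
], gripper=1)

```text
time_s: 17.8
tool_pos: [0.6089, 0.2828, 0.0899]
tcp_rot: [179.9, 0.1, 171.8]
wrist_force: [0.4, -0.5, 0.3]
gripper_width: 0.003
grip_force: 0.0
```

```bash
python3 - <<'E'
from h import *
go(.6079,.283,.048,171.8)
d=cam("top"); W=([0,0,190],[180,40,255])
print("pile",topface(d,*W,(435,235,485,310),.040))
print("module",topface(d,[0,0,0],[180,255,95],(300,245,360,325),.044))
a=cv2.resize(d["image"][240:325,300:365],None,fx=6,fy=6); b=cv2.resize(d["image"][240:325,435:490],None,fx=6,fy=6)
cv2.imwrite("pics/c6.png",np.hstack([a,b])[:,:,::-1])
E
```

```text
shift [ 0.0011 -0.      0.0419] turn [ 0.0013  0.0022 -0.0001] F [ 0.4 -0.5  0.3] w 0.003 g 0.0 t 17.8
pile (array([ 0.466 , -0.2839,  0.04  ]), np.float64(-5.89), array([0.0593, 0.1099]))
module (array([ 0.4413, -0.0184,  0.044 ]), np.float64(-8.43), array([0.0399, 0.0936]))
```

View pics/c6.png

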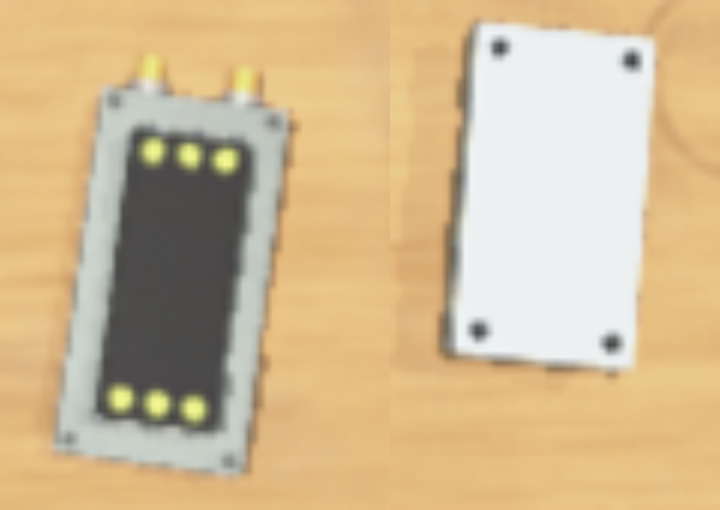

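The module sits centred and parallel on the cooling plate. The top spacer covers the pile, but I'll compare its angle with the first picture using the corner screw holes.

```bash
python3 - <<'E'
from h import *
d=cam("top"); a=cv2.imread("pics/top0.png")[:,:,::-1]
for im,z in((a,.032),(d["image"],.040)):
    g=cv2.cvtColor(np.ascontiguousarray(im[238:310,438:485]),cv2.COLOR_RGB2GRAY)
    _,w=cv2.threshold(g,190,255,0); c=max(cv2.findContours(w,0,1)[0],key=cv2.contourArea)
    inn=np.zeros_like(g); cv2.drawContours(inn,[cv2.convexHull(c)],-1,255,-1); inn=cv2.erode(inn,np.ones((3,3)))
    wt=np.where(inn>0,np.clip(215.-g,0,None),0); n,l,s,_=cv2.connectedComponentsWithStats((wt>15).astype(np.uint8))
    k=np.argsort(-s[1:,4])[:4]+1; pts=[]
    for i in k:
        v,u=np.nonzero(cv2.dilate((l==i).astype(np.uint8),np.ones((3,3)))); q=wt[v,u]; pts.append([(u*q).sum()/q.sum()+438,(v*q).sum()/q.sum()+238])
    P=onz(d,pts,z); P=P[np.argsort(-P[:,0])]; t=P[:2].mean(0)-P[2:].mean(0)
    print(s[k,4],P[:,:2].round(4).tolist(),P.mean(0).round(4),np.degrees(np.arctan2(t[1],t[0])).round(2))
E
```

```text
[841  12  11  11] [[0.5161, -0.2686], [0.425, -0.2887], [0.4229, -0.2572], [0.4177, -0.3007]] [ 0.4454 -0.2788  0.032 ] 0.33
[1548   11   11   11] [[0.5106, -0.3111], [0.4604, -0.2706], [0.422, -0.2572], [0.4173, -0.301]] [ 0.4526 -0.285   0.04  ] -10.12
```

The two clearly found holes match the first picture to within 1 mm and about 0.8°, which is square. Now the round key.

Emit:
jog_arm([
  [[0.001, 0, 0.03], [0, 0, 0]],
  [[0.001, 0, 0.041], [0, 0, 0]],
  [[0.001, 0, 0.044], [0, 0, 0]],
  [[0.001, 0, 0.047], [0, 0, 0]],
  [[0.001, 0, 0.049], [0, 0, 0]],
  [[0.001, 0, 0.05], [0, 0, 0]],
  [[0.001, 0, 0.05], [0, 0, 0]],
])

```text
time_s: 18.77
tool_pos: [0.6079, 0.2833, 0.04]
tcp_rot: [179.9, 0.1, 171.8]
wrist_force: [-3.2, -0.8, 9.3]
gripper_width: 0.003
grip_force: 4.3
```

Emit:
jog_arm([
  [[0, 0, 0.0005], [0, 0, 0]],
  [[0, 0, 0.0005], [0, 0, 0]],
])

```text
time_s: 19.02
tool_pos: [0.6079, 0.2833, 0.04]
tcp_rot: [179.9, 0.1, 171.8]
wrist_force: [-4.6, -1.9, 10.5]
gripper_width: 0.003
grip_force: 5.3
```

Emit:
jog_arm([
  [[0, 0, -0.01], [0, 0, 0]],
  [[0, 0, -0.03], [0, 0, 0]],
  [[0, 0, -0.03], [0, 0, 0]],
  [[0, 0, -0.03], [0, 0, 0]],
])

```text
time_s: 19.52
tool_pos: [0.6072, 0.283, 0.0673]
tcp_rot: [-180.0, -0.0, 171.8]
wrist_force: [-0.2, -0.7, -0.5]
gripper_width: -0.004
grip_force: 0.0
```

```bash
python3 - <<'E'
from h import *
go(.6023,.337,.04,171.8)
E
```

```text
shift [0.0125 0.0528 0.0273] turn [-0.     -0.0002  0.0003] F [-0.2 -0.7 -0.5] w -0.004 g 0.0 t 19.52
```

The round key bottomed at z=0.040 with 10.5 N and was let go. Bar key next, then square.

Emit:
jog_arm([
  [[0.0125, 0.0528, 0], [0, 0, 0]],
  [[0.0125, 0.0528, 0], [0, 0, 0]],
  [[0.0125, 0.0528, 0], [0, 0, 0]],
  [[0.0125, 0.0528, 0.015], [0, 0, 0]],
  [[0.0125, 0.0528, 0.021], [0, 0, 0]],
  [[0.0125, 0.0528, 0.024], [0, 0, 0]],
  [[0.0125, 0.0528, 0.027], [0, 0, 0]],
  [[0.0125, 0.0528, 0.028], [0, 0, 0]],
  [[0.0125, 0.0528, 0.0285], [0, 0, 0]],
  [[0.0125, 0.0528, 0.0285], [0, 0, 0]],
])

```text
time_s: 20.78
tool_pos: [0.6027, 0.3369, 0.0401]
tcp_rot: [180.0, 0.0, 171.8]
wrist_force: [-1.4, -3.6, 6.6]
gripper_width: -0.002
grip_force: 3.1
```

Emit:
jog_arm([
  [[0, 0, 0.0007], [0, 0, 0]],
  [[0, 0, 0.0007], [0, 0, 0]],
])

```text
time_s: 21.02
tool_pos: [0.6027, 0.3369, 0.04]
tcp_rot: [180.0, 0.1, 171.8]
wrist_force: [-4.9, -3.6, 9.8]
gripper_width: -0.002
grip_force: 4.6
```

Emit:
jog_arm([
  [[0, 0, -0.01], [0, 0, 0]],
  [[0, 0, -0.03], [0, 0, 0]],
  [[0, 0, -0.03], [0, 0, 0]],
  [[0, 0, -0.03], [0, 0, 0]],
])

```text
time_s: 21.52
tool_pos: [0.6023, 0.3372, 0.0682]
tcp_rot: [180.0, -0.0, 171.8]
wrist_force: [-0.0, -1.0, -0.2]
gripper_width: -0.001
grip_force: 0.0
```

```bash
python3 - <<'E'
from h import *
go(.6133,.2276,.04,171.8)
E
```

```text
shift [-0.0265 -0.107   0.0281] turn [ 0.0002 -0.0001  0.0005] F [-0.  -1.  -0.2] w -0.001 g 0.0 t 21.52
```

Emit:
jog_arm([
  [[-0.0265, -0.107, 0], [0, 0, 0]],
  [[-0.0265, -0.107, 0], [0, 0, 0]],
  [[-0.0265, -0.107, 0], [0, 0, 0]],
  [[-0.0265, -0.107, 0], [0, 0, 0]],
  [[-0.0265, -0.107, 0.015], [0, 0, 0]],
  [[-0.0265, -0.107, 0.021], [0, 0, 0]],
  [[-0.0265, -0.107, 0.024], [0, 0, 0]],
  [[-0.0265, -0.107, 0.027], [0, 0, 0]],
  [[-0.0265, -0.107, 0.029], [0, 0, 0]],
  [[-0.0265, -0.107, 0.0295], [0, 0, 0]],
  [[-0.0265, -0.107, 0.0295], [0, 0, 0]],
])

```text
time_s: 22.9
tool_pos: [0.6135, 0.2279, 0.04]
tcp_rot: [179.9, 0.0, 171.8]
wrist_force: [-4.7, 1.2, 7.6]
gripper_width: -0.0
grip_force: 3.6
```

Emit:
jog_arm([
  [[0, 0, 0.0005], [0, 0, 0]],
  [[0, 0, 0.0005], [0, 0, 0]],
])

```text
time_s: 23.15
tool_pos: [0.6135, 0.2279, 0.04]
tcp_rot: [179.9, 0.0, 171.8]
wrist_force: [-6.4, 1.1, 10.1]
gripper_width: -0.0
grip_force: 4.7
```

Emit:
jog_arm([
  [[0, 0, -0.01], [0, 0, 0]],
  [[0, 0, -0.03], [0, 0, 0]],
  [[0, 0, -0.07], [0, 0, 0]],
  [[0, 0, -0.1], [0, 0, 0]],
  [[0, 0, -0.1], [0, 0, 0]],
  [[0, 0, -0.1], [0, 0, 0]],
])

```text
time_s: 23.9
tool_pos: [0.6132, 0.2271, 0.1377]
tcp_rot: [-180.0, -0.0, 171.8]
wrist_force: [0.0, -0.5, -1.1]
gripper_width: 0.0
grip_force: 0.0
```

```bash
python3 - <<'E'
from h import *
s=cam("side"); im=s["image"][180:360,240:400]
cv2.imwrite("pics/c7.png",cv2.resize(im,None,fx=3.3,fy=3.3)[:,:,::-1])
E
```

```text
(no output)
```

View pics/c7.png

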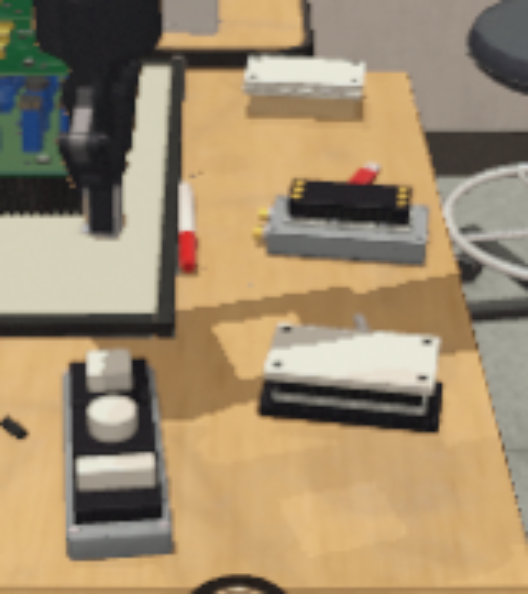

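The final view shows the two spacers on the pile (305,75), the module flat on the cooling plate (350,200) and the lower stack undisturbed (350,370). All the keys are up at (110,370)–(115,470) and the tool is clear, so I'm handing in.

```bash
python3 -c "
from station import workorder
print(workorder.job_done())"
```

```text
the job is handed in; nothing more can be done
None
```

I laid the top spacer on the pile (within about 1 mm and 1°), set the module on the cooling plate (within about 0.5 mm and 0.5°), pressed the round, bar and square keys fully in that order, and handed the job in at about 24 s; no verdict was returned.

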